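# Put the spice jar away and latch the rack's gate

### The job

Stand the red-capped spice jar upright on the floor of the wooden spice rack beside the jar already there. Then push the rack's gate shut until its sprung latch snaps in and holds it: a slow, gentle push, never a slam, and never more than 18 N on the gate. Do not drop the jar and do not knock over the other jar or the salt shaker.

Things in the scene. Friction and masses are not known exactly. Their poses are not given: they have to be found in the camera images.
- jar_mid (a point): The spice jar to put away: clear round jar with a red cap, 45 mm across, 106 mm high, 0.11 kg, standing upright on the worktop on the robot's left or right. This point is its centre, 53 mm above its underside; z points up along it.
- spare_mid (a point): Round spice jar with a white cap that already stands in the rack, 44 mm across, 109 mm high. This point is its centre, 54.5 mm above its underside. It may be anywhere along the rack's width; the wider free side always has at least 70 mm between this jar's side and the rack's side wall.
- shaker_mid (a point): Salt shaker of clear glass with a grey top, 44 mm across, 90 mm high, loose on the worktop: leave it standing. This point is its centre, 45 mm above its underside.
- rack_in (a point): Centre of the inner floor of the fixed wooden spice rack, 8 mm above the worktop. z up; x from the gate to the back wall; y to the rack's left. Inner space x -46 to +54, y -95 to +95 mm; walls 10 mm thick, tops 52 mm above this point; open above. A small black bumper block, up to 32 mm high, stands in the front right corner (x -65 to -12, y -95 to -79 mm): keep the jar off it.
- gate_hinge (a point): Point on the gate's upright hinge axis, at the rack's front left corner, 45 mm above the worktop (at x -66, y +100 mm from rack_in). Fixed; its axes are the rack's. The gate's mid-plane passes through this axis; shut, it runs along -y.
- gate (a joint): Angle of the gate in rad: 0 is shut (square with the rack), positive is swung open towards the robot, at the start 0.5 to 0.9. The gate is a wooden panel 191 mm long, 12 mm thick, from 12 to 86 mm above the worktop, hinged at its left end; it stays where it is left. It comes to rest latched anywhere between -0.08 and +0.11, as the strike's setting differs.
- gate_push (a point): Place to push the gate: on its outer face (towards the robot), 150 mm from the hinge axis and 45 mm from the free end, 62 mm above the worktop. Moves with the gate; x is its normal into the rack (the push direction), y points along the gate to the hinge.
- gate_end (a point): Middle of the gate's free end, 195 mm from the hinge axis, 50 mm above the worktop. A sprung tongue stands out 9 mm here, sloped 45 degrees inside, square outside. The strike it must ride over is a round steel bar on the rack's right wall, set up to 17 mm nearer or 12 mm deeper, unmeasured: feel for it. The push at gate_push grows to about 13 N over about 5 mm of travel there, then drops at the snap.
- bumper (a joint): Sprung rubber bumper behind the gate's free end (190 mm from the hinge), set together with the strike, in m: 0 is out, 0.004 fully pressed in, then solid. It pushes back with 2 N plus 1 N per mm. It reads 0 until the gate reaches it; a latched gate keeps it pressed by 1 to 3 mm, an unlatched one is pushed off it.
Not all that is in view belongs to the job. What is shaped like the part that bears jar_mid but purple is not meant. Leave any blue look-alike of the part that bears spare_mid alone.

How it is judged:
By the outcome, as a careful person would: the job done as asked, in the order asked, and still so for the second after the job is handed in, with the robot touching nothing.
It also fails if it takes over 67 s, if anything falls off the work surface, if the arm or the gripper's body presses on something with over 40 N, if the wrist force passes 120 N, or if a joint passes its speed limit or range.

### The arm

A 6-joint arm with a two-finger parallel gripper is mounted at the origin on a cart in front of the work surface, level with it; the furniture and walls round the work are solid. World frame = base frame: x ahead of the robot, y to its left, z up, the work surface at z = 0. Lengths are in mm, angles in rad, forces in N, time in s.
With the tool pointing down it reaches from about 350 to 775 mm from the base axis. Payload 7.3 kg.
Tool frame: the origin (TCP) lies midway between the tips of the shut fingers; the grasp point (between the pads) lies 19 mm behind it; z points along the fingers, y is the line along which they close (so a half turn about z gives the same grasp; the last joint's range is limited). The gripper opens to 92 mm and grips with 3 to 60 N. Pads are 19 mm wide; open, the fingers measure 130 mm over their backs; the gripper's body (75 mm by 190 mm) begins 47 mm behind the grasp point.
Start: joints at [1.073, 0.342, 1.524, -0, 1.275, -0.146], TCP at [180.895, 492.871, 226.741] pointing down, gripper open.
Joint ranges: [-2.53, 2.53], [-0.77, 2.02], [0.04, 2.7], [-1, 4.14], [0.28, 2.66], [-3.11, 3.11]. Speed limits (rad/s): [2.57, 2.57, 3.14, 3.14, 3.14, 3.14].

### API

Orientations are given as [roll, pitch, yaw] about the fixed x, y, z axes, in that order (R = Rz(yaw) Ry(pitch) Rx(roll)).
In Python, from plant import readout, vision, order, models gives the robot as it stands. The module is installed in compiled form; this text tells all that it offers.
- The arm moves only by the tool step_arm, never from a script. Its argument "series" is text: rows parted by semicolons, each of 7 numbers parted by spaces: the gripper's target within -1 to 1 (shut at 1, half-way at 0, fully open at -1), then the shift along the tool's x, y, z each as a share of 80 mm, from -1 to 1, then the turn, a rotation vector about the tool's x, y, z each as a share of 2 pi rad, from -1 to 1. In form: jaw x y z ax ay az; .... A call has 1 to 20 rows; each row is the pose to reach, as a shift and turn from the pose commanded when the call began, along the tool's axes at that moment, turning the shorter way round; what a row does not reach only later rows make up. A row lasts 1/10 s, in which the tool goes at most 50 mm and 8.59 degrees, less where a joint would pass 70% of its speed; a pose out of reach is approached as far as the arm can. A call with a number of a shift or a turn outside -1 to 1 is refused whole. A call with a gripper value outside its range is refused whole. The fingers move at their own pace and stop on an object; the grip force is fixed at half the most. Time passes only in rows, so rows that repeat a pose let the fingers close. It gives the time, the measured TCP pose, the force, the opening and the grip force at its end, in the units of the state.
- readout.get_obs(): the state, without advancing time (a new reading comes with each control period).
- vision.capture(name): name is "scene" or "top" or "wrist"; returns a dict with "frame" (384x512x3 uint8, red, green, blue), "depth" (384x512 float32, mm along the optical axis (not along the pixel's ray), 0 where there is no reading), "fovy" (degrees; the focal length in pixels is half the picture's height over the tangent of half this angle, whatever the lens; pixels are square), "cx", "cy" (the principal point, pixels), "rvec" (rotation vector, rad) and "tvec" (3), from world to camera coordinates, as OpenCV has them; the wrist camera has in their place "mount" (4x4, takes a point from camera to tool coordinates, whose origin is the TCP and whose axes are the flange's). Camera axes: x right, y down, z forward; pixel columns grow to the right and rows downward; lengths in mm; the calibration is good to about 2 mm. A picture is of the moment at which its call begins: read the wrist's pose just before it.
- order.close_job(): hands the job in; it is judged then, once.
Trained networks look in a picture, given as the dict that the camera call returned (one of the last four; its "shot" number tells which), for a name from the list of things; names that differ only in an ending like _2 or _b are one class to them, and where a whole thing is asked for, a point or a joint stands for the part that bears it (a point fixed in the world has none). Each returns a list of dicts, best first, with "p" (0 to 1); they miss things now and then, are a little off and sometimes report something else, mostly with a low value. They report only what shows in the picture. A call takes as long as a camera call. They do not tell look-alikes from the thing itself.
- models.look_for(picture, thing): "position" ([column, row] in pixels, amid what is visible of it).
- models.pinpoint(picture, thing): "position" ([column, row] in pixels: a listed point, or the origin of a listed thing).
The state is a dict: "time": time; "joint_positions": joint angles; "dq": joint speeds; "tau": joint torques, N m; "tool_pos": TCP position; "tcp_rot": TCP orientation; "contact_force": force on the tool from outside, world axes, zero at the start; "moment": the same for the moment, N m; "grip_width": finger opening in mm; "finger_force": force on a finger pad.
Only numpy, scipy, OpenCV 4.12 (cv2) and the standard library are available. Lean on these libraries where they do the work, as an engineer would, in place of code of your own. Each camera call takes 0.05 s, during which the arm holds its last target. There are 200 camera calls.

## Working session

There is one attempt and no reset: what is moved stays moved. The work goes in short steps, Python scripts to look and compute and a tool call to move; the robot and the scene stay as the last step left them, time stands still between calls to the robot, and variables do not carry over. Pictures are saved under pics/ and viewed, at most 10 in all, crops included, and the job is handed in when it is done.

Besides the shell and the picture viewer there is one more tool, called after "Call:" as name(argument=value, ...) on one line, values as JSON. step_arm: Moves the arm, as the interface text tells. Shift numbers are shares of 80 mm and turn numbers shares of 2 pi rad, none past 1 either way. Its arguments: {"type":"object","properties":{"series":{"type":"string"}},"required":["series"]}

```bash
mkdir -p pics; cat > h.py <<'E'
import numpy as np, cv2
from plant import readout, vision, order, models
from scipy.spatial.transform import Rotation as R
def cam(c, obs=None):
    f=192/np.tan(np.radians(c["fovy"])/2)
    if "mount" in c:
        T=np.eye(4);T[:3,:3]=R.from_euler('xyz',obs["tcp_rot"]).as_matrix();T[:3,3]=obs["tool_pos"]
        M=T@np.array(c["mount"]); return f,M[:3,:3],M[:3,3]
    Rm=cv2.Rodrigues(np.array(c["rvec"],float))[0]; return f,Rm.T,-Rm.T@np.array(c["tvec"],float).ravel()
def ray(c,px,obs=None):
    f,Rm,t=cam(c,obs); return t,Rm@np.array([(px[0]-c["cx"])/f,(px[1]-c["cy"])/f,1.])
def atz(c,px,z,obs=None):
    t,d=ray(c,px,obs); return t+d*(z-t[2])/d[2]
def cloud(c,obs=None):
    f,Rm,t=cam(c,obs); v,u=np.mgrid[:384,:512]; D=c["depth"]
    P=np.stack([(u-c["cx"])/f*D,(v-c["cy"])/f*D,D],-1)@Rm.T+t; P[D<=0]=np.nan; return P
def save(n,im): cv2.imwrite("pics/"+n,im[...,::-1])
E
python3 - <<'E'
from h import *
np.set_printoptions(precision=1,suppress=True)
o=readout.get_obs();print(o)
Z=dict(jar_mid=53,spare_mid=62.5,shaker_mid=45,rack_in=8,gate_hinge=45,gate_push=62,gate_end=50)
ims=[]
for n in("scene","top"):
    c=vision.capture(n);ims.append(c["frame"]);P=cloud(c)
    print(n,c["fovy"],cam(c)[2])
    for k,z in Z.items():
        for d in models.pinpoint(c,k)[:4]:
            print(k,round(d["p"],2),np.array(d["position"]),atz(c,d["position"],z))
    save(n+"0.png",c["frame"]); np.save(n+".npy",P)
E
```

```text
{'time': 0.0, 'joint_positions': array([ 1.1,  0.3,  1.5,  0. ,  1.3, -0.1]), 'dq': array([-0., -0.,  0., -0., -0., -0.]), 'tau': array([  0. , -43.1, -24.4,   0.1,   0.1,  -0. ]), 'tool_pos': array([180.7, 492.5, 226.1]), 'tcp_rot': array([-3.1, -0. ,  2.8]), 'contact_force': array([ 0.2, -0.7,  1. ]), 'moment': array([ 0.,  0., -0.]), 'finger_force': 0.0, 'grip_width': 91.62385435775697}
scene 46.13356042319605 [ -71.3 -432.6  906. ]
jar_mid 0.79 [361.2 303.9] [ 422.7 -370.2   53. ]
jar_mid 0.73 [315.3 278.3] [ 423.3 -261.7   53. ]
jar_mid 0.46 [262.3 185.8] [586.5 -18.5  53. ]
spare_mid 0.85 [320.4 200.5] [ 617.6 -168.5   62.5]
spare_mid 0.71 [264.4 170.9] [626.3   1.   62.5]
shaker_mid 0.9 [155.5 174.7] [469.2 241.5  45. ]
rack_in 0.66 [261.  186.1] [618.4   5.7   8. ]
gate_hinge 0.8 [220.6 175. ] [563.9  97.9  45. ]
gate_hinge 0.32 [319.  279.3] [ 430.2 -268.    45. ]
gate_push 0.88 [241.1 211.6] [480.8 -26.3  62. ]
gate_push 0.37 [156.7 177.2] [453.6 219.6  62. ]
gate_end 0.88 [246.3 226.8] [457.3 -57.3  50. ]
top 57.41031971623881 [455.  -50.1 927.2]
jar_mid 0.97 [385.1 232.2] [ 418.1 -362.    53. ]
jar_mid 0.76 [346.5 231.6] [ 421.6 -267.9   53. ]
spare_mid 0.91 [236.9 148.2] [635.2  -2.4  62.5]
spare_mid 0.76 [302.9 156.3] [ 610.3 -166.3   62.5]
spare_mid 0.39 [239.2 155.4] [616.8  -7.8  62.5]
shaker_mid 0.69 [143.2 222.4] [455.4 239.1  45. ]
rack_in 0.59 [237.4 155.6] [626.6  -0.4   8. ]
gate_hinge 0.8 [194.5 179.7] [560.6 108.   45. ]
gate_push 0.61 [244.2 209.7] [481.  -17.4  62. ]
gate_end 0.75 [265.9 216.6] [462.9 -70.7  50. ]
```

```bash
python3 -c "
import cv2,numpy as np
a=cv2.imread('pics/scene0.png');b=cv2.imread('pics/top0.png')
x=cv2.resize(a[130:350,120:420],(800,587));cv2.imwrite('pics/scene1.png',x)
x=cv2.resize(b[100:280,120:420],(800,480));cv2.imwrite('pics/top1.png',x)"
```

```text
(no output)
```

View pics/scene1.png

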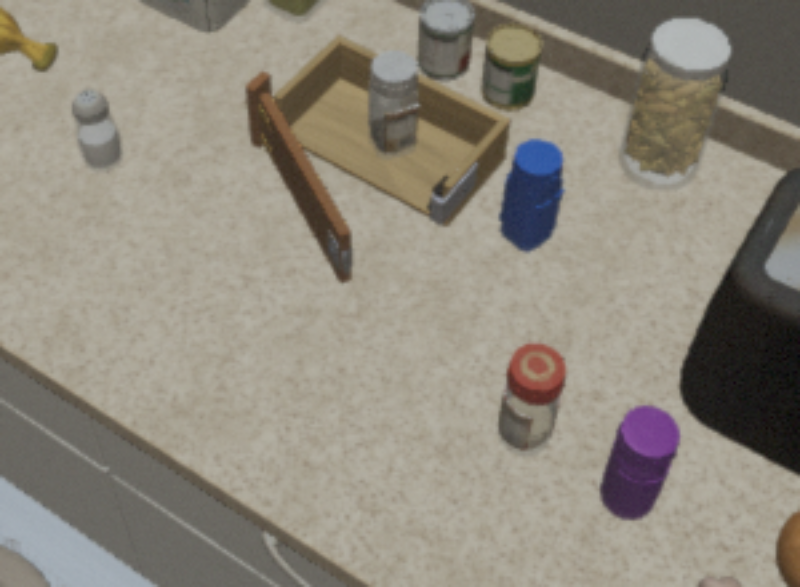

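View pics/top1.png

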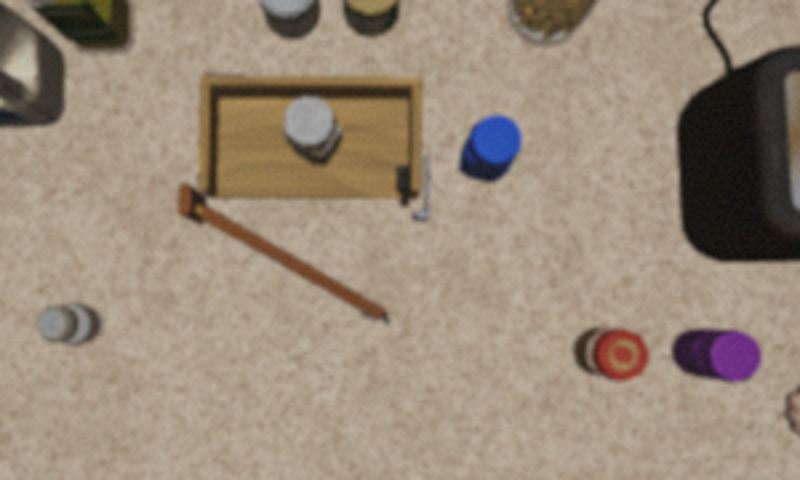

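The red-capped jar is at scene pixel (319,278). Candidates for confusion are the purple jar (361,303), blue (320,200) and the white-capped spare in the rack (268,168), and by the description I choose the red-capped one at world (422,-267). The gate is open, with the bumper and strike at the front right.

```bash
python3 - <<'E'
from h import *
np.set_printoptions(precision=1,suppress=True)
P=np.load('top.npy');S=np.load('scene.npy')
import cv2
def circ(P,c,r,z0,z1):
    m=(np.hypot(P[...,0]-c[0],P[...,1]-c[1])<r)&(P[...,2]>z0)&(P[...,2]<z1)
    q=P[m]; return len(q), (cv2.minEnclosingCircle(q[:,:2].astype(np.float32)) if len(q)>3 else None), np.median(q,0) if len(q) else None
for Q,n in((P,'top'),(S,'scene')):
    for k,c,z in(('jar',(422,-267),106),('spare',(632,0),117),('shaker',(458,240),90),('blue',(612,-166),109)):
        print(n,k,circ(Q,c,45,z-8,z+8))
# rack tops: z 54..66 near
for Q,n in((P,'top'),(S,'scene')):
    m=(abs(Q[...,2]-60)<5)&(Q[...,0]>555)&(Q[...,0]<720)&(abs(Q[...,1])<140)
    q=Q[m];print(n,len(q),q.min(0),q.max(0))
    b=q[q[:,0]>660]; print('back',np.polyfit(b[:,1],b[:,0],1) if len(b)>5 else 0, len(b))
    for s in(1,-1):
        w=q[(s*q[:,1]>70)&(q[:,0]<660)]; print('side',s,np.polyfit(w[:,0],w[:,1],1) if len(w)>5 else 0,np.median(w,0),len(w))
    m=(abs(Q[...,2]-82)<8)&(Q[...,0]>440)&(Q[...,0]<565)&(Q[...,1]<85)&(Q[...,1]>-90)
    g=q=Q[m];print('gate',len(g),np.polyfit(g[:,1],g[:,0],1),g[g[:,1].argmin()],g[g[:,1].argmax()])
# rack colour outline in top image
im=cv2.imread('pics/top0.png');h=cv2.cvtColor(im,cv2.COLOR_BGR2HSV)
print(h[155,250],h[140,300 if 0 else 210],h[110,330])
E
```

```text
top jar (302, ((419.3210144042969, -270.6575012207031), 22.174312591552734), array([ 420. , -269.6,  107.1]))
top spare (275, ((630.6070556640625, -3.1673436164855957), 21.942886352539062), array([629.6,  -3.4, 117.3]))
top shaker (121, ((457.633544921875, 232.02125549316406), 16.26972770690918), array([458.6, 231.4,  87.8]))
top blue (278, ((611.3385620117188, -168.9354705810547), 22.15079689025879), array([ 611.1, -167.9,  109.5]))
scene jar (339, ((421.7574462890625, -270.7843322753906), 22.95663070678711), array([ 419.8, -271. ,  106.3]))
scene spare (197, ((633.3433227539062, -2.4394235610961914), 22.551740646362305), array([630.8,  -3.8, 117. ]))
scene shaker (80, ((456.903076171875, 232.47195434570312), 16.178363800048828), array([457.9, 230.7,  87.2]))
scene blue (236, ((615.0079956054688, -167.81773376464844), 23.64532470703125), array([ 610.7, -169. ,  108.8]))
top 680 [ 555.1 -111.6   55. ] [688.2 108.3  64.9]
back [  0.  679.1] 379
side 1 [ -0.  124.8] [618.7 100.   60.2] 137
side -1 [ -0.  -92.7] [ 611.8 -100.9   60.4] 152
gate 362 [  0.6 498. ] [464.2 -65.4  84.7] [549.8  85.   85.3]
scene 541 [ 555.7 -110.7   55.1] [692.9 117.9  64.9]
back [  0.  680.7] 243
side 1 [ -0.1 169.9] [612.5 100.2  59.6] 107
side -1 [   0.  -128.2] [ 605.5 -101.2   59.8] 140
gate 339 [  0.6 498.6] [461.7 -65.2  77.2] [547.9  84.9  88.5]
[ 18 120 153] [ 19 125 163] [ 17 126  85]
```

```bash
python3 -c "
import cv2
b=cv2.imread('pics/top0.png')
cv2.imwrite('pics/top2.png',cv2.resize(b[115:235,175:295],(600,600),interpolation=cv2.INTER_CUBIC))"
```

```text
(no output)
```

View pics/top2.png

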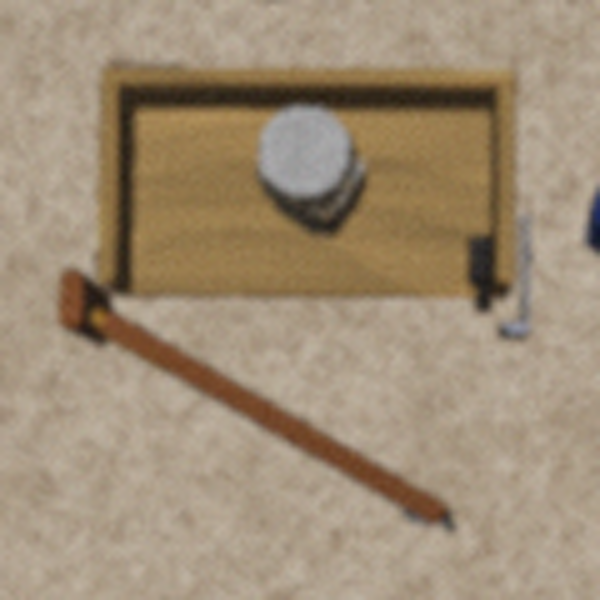

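Call:
step_arm(series="-1 -1 -1 0 0 0 0;-1 -1 -1 0 0 0 0;-1 -1 -1 0 0 0 0;-1 -1 -1 0 0 0 0")

```text
time: 1.2
tool_pos: [229.2, 389.1, 227.1]
tcp_rot: [3.141, 0.0, 2.787]
contact_force: [0.2, 0.6, -0.4]
grip_width: 91.8
finger_force: 0.0
```

```bash
python3 - <<'E'
from h import *
P=np.load('top.npy');S=np.load('scene.npy')
for Q in(P,S):
    m=(abs(Q[...,2]-60)<3)&(Q[...,0]>660)&(Q[...,0]<720)&(abs(Q[...,1])<90);b=Q[m]
    print('back',np.polyfit(b[:,1],b[:,0],1))
    for s in(1,-1):
        m=(abs(Q[...,2]-60)<3)&(Q[...,0]>585)&(Q[...,0]<665)&(abs(s*Q[...,1]-100)<15);b=Q[m];print(s,np.polyfit(b[:,0]-620,b[:,1],1))
    m=(abs(Q[...,2]-84)<5)&(Q[...,0]>460)&(Q[...,0]<545)&(Q[...,1]<75)&(Q[...,1]>-62);g=Q[m]
    print('gate',np.polyfit(g[:,1],g[:,0],1))
E
```

```text
back [2.82590685e-02 6.80956854e+02]
1 [-1.98798570e-02  9.96226115e+01]
-1 [-3.28715353e-02 -1.00879219e+02]
gate [  0.60232722 498.05806703]
back [3.11150046e-02 6.83520893e+02]
1 [-2.28929370e-02  1.00007321e+02]
-1 [ 1.40544758e-02 -1.00684510e+02]
gate [  0.60206338 499.05915475]
```

Call:
step_arm(series="-1 -1 -1 0 0 0 0;-1 -1 -1 0 0 0 0;-1 -1 -1 0 0 0 0;-1 -1 -1 0 0 0 0")

```text
time: 1.6
tool_pos: [276.8, 287.3, 227.0]
tcp_rot: [3.141, 0.0, 2.787]
contact_force: [-1.0, -0.6, 0.2]
grip_width: 91.9
finger_force: 0.0
```

Call:
step_arm(series="-1 -1 -1 0 0 0 0;-1 -1 -1 0 0 0 0;-1 -1 -1 0 0 0 0;-1 -1 -1 0 0 0 0")

```text
time: 2.0
tool_pos: [324.5, 185.0, 226.9]
tcp_rot: [3.141, 0.0, 2.787]
contact_force: [-0.1, -0.4, -0.3]
grip_width: 91.9
finger_force: 0.0
```

Call:
step_arm(series="-1 -1 -1 0 0 0 0;-1 -1 -1 0 0 0 0;-1 -1 -1 0 0 0 0;-1 -1 -1 0 0 0 0")

```text
time: 2.4
tool_pos: [372.1, 82.6, 226.7]
tcp_rot: [3.141, 0.0, 2.788]
contact_force: [0.8, 1.1, -0.0]
grip_width: 91.6
finger_force: 0.0
```

Call:
step_arm(series="-1 -1 -1 0 0 0 0;-1 -1 -1 0 0 0 0;-1 -1 -1 0 0 0 0;-1 -1 -1 0 0 0 0")

```text
time: 2.8
tool_pos: [419.3, -19.7, 226.4]
tcp_rot: [3.141, -0.001, 2.789]
contact_force: [0.4, -0.3, 0.5]
grip_width: 91.4
finger_force: 0.0
```

Call:
step_arm(series="-1 -0.345 -0.938 0 0 0 0.194;-1 -0.345 -0.938 0 0 0 0.194;-1 -0.345 -0.938 0 0 0 0.194;-1 -0.345 -0.938 0 0 0 0.194;-1 -0.345 -0.938 0 0 0 0.194;-1 -0.345 -0.938 0 0 0 0.194;-1 -0.345 -0.938 0 0 0 0.194;-1 -0.345 -0.938 0 0 0 0.194;-1 -0.345 -0.938 0 0 0 0.194;-1 -0.345 -0.938 0 0 0 0.194")

```text
time: 3.8
tool_pos: [418.6, -98.5, 226.7]
tcp_rot: [-3.142, -0.001, 1.576]
contact_force: [0.1, 0.2, 0.3]
grip_width: 91.7
finger_force: 0.0
```

Call:
step_arm(series="-1 -1 0 0 0 0 0;-1 -1 0 0 0 0 0;-1 -1 0 0 0 0 0;-1 -1 0 0 0 0 0")

```text
time: 4.2
tool_pos: [418.5, -179.8, 226.4]
tcp_rot: [-3.141, -0.001, 1.572]
contact_force: [-0.3, 0.6, -0.1]
grip_width: 92.0
finger_force: 0.0
```

```bash
python3 - <<'E'
from h import *
np.set_printoptions(precision=1,suppress=True)
o=readout.get_obs();c=vision.capture("wrist");save("w1.png",c["frame"]);P=cloud(c,o)
print(o["tool_pos"],o["tcp_rot"])
m=(np.hypot(P[...,0]-420,P[...,1]+270)<45)&(abs(P[...,2]-106)<8);q=P[m];print(len(q))
if len(q)>5: print(cv2.minEnclosingCircle(q[:,:2].astype(np.float32)),np.median(q,0))
E
```

```text
[ 418.5 -179.8  226.4] [-3.1 -0.   1.6]
462
((421.24908447265625, -272.12811279296875), 21.094646453857422) [ 421.2 -277.7  107.2]
```

View pics/w1.png

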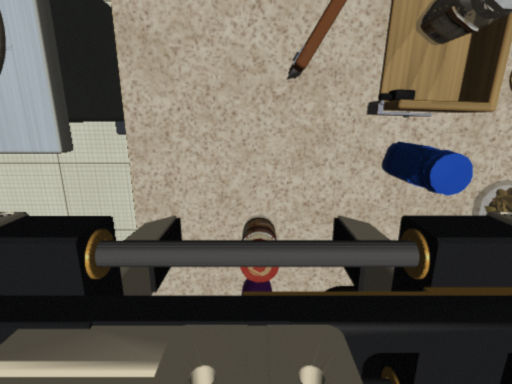

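Red cap at (260,270), centred between the fingers, with purple behind it. The choice is confirmed, so I'm descending.

Call:
step_arm(series="-1 -1 0.025 0.3 0 0 0;-1 -1 0.025 0.3 0 0 0;-1 -1 0.025 0.3 0 0 0;-1 -1 0.025 0.3 0 0 0")

```text
time: 4.65
tool_pos: [420.6, -259.3, 202.4]
tcp_rot: [-3.141, -0.002, 1.572]
contact_force: [0.1, 0.3, 0.2]
grip_width: 91.5
finger_force: 0.0
```

Call:
step_arm(series="-1 -0.131 0 0.2 0 0 0;-1 -0.131 0 0.5 0 0 0;-1 -0.131 0 0.79 0 0 0;-1 -0.131 0 0.79 0 0 0")

```text
time: 5.05
tool_pos: [419.6, -268.0, 137.6]
tcp_rot: [-3.138, -0.004, 1.573]
contact_force: [-1.3, 0.3, 0.9]
grip_width: 91.9
finger_force: 0.0
```

Call:
step_arm(series="-1 0 0 0.35 0 0 0;-1 0 0 0.7 0 0 0;-1 0 0 1 0 0 0;-1 0 0 1 0 0 0;-1 0 0 1 0 0 0")

```text
time: 5.55
tool_pos: [421.4, -270.6, 60.9]
tcp_rot: [3.141, 0.001, 1.572]
contact_force: [-0.4, -0.0, -0.2]
grip_width: 92.0
finger_force: 0.0
```

Call:
step_arm(series="1 0 0 0 0 0 0;1 0 0 0 0 0 0;1 0 0 0 0 0 0;1 0 0 0 0 0 0;1 0 0 0 0 0 0;1 0 0 0 0 0 0;1 0 0 0 0 0 0;1 0 0 0 0 0 0")

```text
time: 6.35
tool_pos: [420.7, -270.9, 59.5]
tcp_rot: [3.142, -0.0, 1.571]
contact_force: [0.3, 0.4, 0.9]
grip_width: 44.1
finger_force: 30.0
```

Call:
step_arm(series="1 0 0 -0.15 0 0 0;1 0 0 -0.4 0 0 0;1 0 0 -0.7 0 0 0;1 0 0 -1 0 0 0;1 0 0 -1 0 0 0")

```text
time: 6.85
tool_pos: [422.1, -272.1, 143.0]
tcp_rot: [3.137, 0.004, 1.571]
contact_force: [-0.3, -0.5, -0.9]
grip_width: 43.5
finger_force: 30.0
```

Call:
step_arm(series="1 0 0 -0.25 0 0 0;1 0 0 -0.55 0 0 0;1 0 0 -0.75 0 0 0;1 0 0 -0.75 0 0 0")

```text
time: 7.25
tool_pos: [421.3, -271.5, 200.9]
tcp_rot: [3.139, 0.002, 1.571]
contact_force: [0.1, -0.8, -1.1]
grip_width: 43.9
finger_force: 30.0
```

Call:
step_arm(series="1 0.15 0.07 0 0 0 0;1 0.4 0.2 0 0 0 0;1 0.7 0.35 0 0 0 0;1 1 0.5 0 0 0 0")

```text
time: 7.65
tool_pos: [460.3, -188.9, 197.7]
tcp_rot: [-3.139, -0.002, 1.57]
contact_force: [1.4, 1.0, -1.5]
grip_width: 43.7
finger_force: 30.0
```

Call:
step_arm(series="1 0.33 0.17 0 0 0 0;1 0.67 0.33 0 0 0 0;1 1 0.5 0 0 0 0")

```text
time: 7.95
tool_pos: [500.2, -108.4, 197.7]
tcp_rot: [-3.139, -0.002, 1.571]
contact_force: [-0.8, -0.4, -0.8]
grip_width: 43.5
finger_force: 30.0
```

Call:
step_arm(series="1 0.33 0.17 0 0 0 0;1 0.67 0.33 0 0 0 0;1 1 0.5 0 0 0 0")

```text
time: 8.25
tool_pos: [540.0, -28.5, 197.6]
tcp_rot: [-3.138, -0.001, 1.571]
contact_force: [-0.2, 0.2, -0.8]
grip_width: 43.8
finger_force: 30.0
```

Call:
step_arm(series="1 0.33 0.17 0 0 0 0;1 0.6 0.33 0 0 0 0;1 0.85 0.45 0 0 0 0;1 1 0.5 0 0 0 0;1 1 0.5 0 0 0 0")

```text
time: 8.75
tool_pos: [580.0, 51.0, 198.0]
tcp_rot: [-3.139, -0.001, 1.573]
contact_force: [0.4, 0.4, -1.5]
grip_width: 43.8
finger_force: 30.0
```

```bash
python3 - <<'E'
from h import *
np.set_printoptions(precision=1,suppress=True)
o=readout.get_obs();c=vision.capture("wrist");P=cloud(c,o);save("w2.png",c["frame"])
print(o["tool_pos"],o["tcp_rot"],o["grip_width"],o["finger_force"],o["contact_force"])
m=(np.hypot(P[...,0]-630,P[...,1]+3)<45)&(abs(P[...,2]-117)<8);q=P[m];print(len(q))
if len(q)>5: print(cv2.minEnclosingCircle(q[:,:2].astype(np.float32)),np.median(q,0))
for s in(1,-1):
    m=(abs(P[...,2]-60)<4)&(P[...,0]>585)&(P[...,0]<665)&(abs(s*P[...,1]-100)<15);b=P[m];print(s,len(b),np.median(b,0) if len(b) else 0)
m=(abs(P[...,2]-60)<4)&(P[...,0]>665)&(P[...,0]<705)&(abs(P[...,1])<90);b=P[m];print('back',len(b),np.median(b,0))
E
```

```text
[580.  51. 198.] [-3.1 -0.   1.6] 43.80262638190879 29.98687869985588 [ 0.4  0.4 -1.5]
0
1 758 [624.6 103.2  60.6]
-1 0 0
back 660 [683.6  53.8  60.4]
```

Call:
step_arm(series="1 0.02 0.15 0 0 0 0;1 0.05 0.35 0 0 0 0;1 0.08 0.5 0 0 0 0;1 0.08 0.57 0 0 0 0;1 0.08 0.57 0 0 0 0")

```text
time: 9.3
tool_pos: [626.1, 54.6, 199.0]
tcp_rot: [-3.141, 0.0, 1.57]
contact_force: [0.5, 0.0, -1.8]
grip_width: 43.5
finger_force: 30.0
```

Call:
step_arm(series="1 0 0 0.15 0 0 0;1 0 0 0.4 0 0 0;1 0 0 0.7 0 0 0;1 0 0 0.9 0 0 0;1 0 0 1 0 0 0;1 0 0 1 0 0 0")

```text
time: 9.9
tool_pos: [625.0, 55.4, 118.0]
tcp_rot: [-3.139, -0.0, 1.571]
contact_force: [-0.5, 0.5, -1.9]
grip_width: 44.1
finger_force: 30.0
```

Call:
step_arm(series="1 0 0 0.1 0 0 0;1 0 0 0.25 0 0 0;1 0 0 0.4 0 0 0;1 0 0 0.5 0 0 0;1 0 0 0.55 0 0 0;1 0 0 0.55 0 0 0;1 0 0 0.55 0 0 0")

```text
time: 10.6
tool_pos: [626.5, 55.5, 75.7]
tcp_rot: [3.141, -0.0, 1.571]
contact_force: [0.7, 1.1, -0.8]
grip_width: 43.5
finger_force: 30.0
```

Call:
step_arm(series="1 0 0 0.02 0 0 0;1 0 0 0.04 0 0 0;1 0 0 0.06 0 0 0;1 0 0 0.075 0 0 0;1 0 0 0.085 0 0 0;1 0 0 0.085 0 0 0")

```text
time: 11.2
tool_pos: [626.2, 55.5, 68.6]
tcp_rot: [-3.141, -0.0, 1.571]
contact_force: [-0.8, 0.3, -1.7]
grip_width: 43.8
finger_force: 30.0
```

Call:
step_arm(series="1 0 0 0.007 0 0 0;1 0 0 0.013 0 0 0;1 0 0 0.013 0 0 0")

```text
time: 11.5
tool_pos: [626.2, 55.5, 67.6]
tcp_rot: [-3.142, -0.0, 1.571]
contact_force: [-0.3, 0.5, -0.9]
grip_width: 43.7
finger_force: 30.0
```

Call:
step_arm(series="1 0 0 0.006 0 0 0;1 0 0 0.01 0 0 0;1 0 0 0.01 0 0 0")

```text
time: 11.8
tool_pos: [626.3, 55.5, 67.5]
tcp_rot: [3.141, -0.0, 1.571]
contact_force: [-1.1, -0.2, 5.1]
grip_width: 43.9
finger_force: 30.0
```

Call:
step_arm(series="1 0 0 0.004 0 0 0;1 0 0 0.008 0 0 0;1 0 0 0.008 0 0 0")

```text
time: 12.1
tool_pos: [626.4, 55.5, 67.4]
tcp_rot: [3.141, -0.0, 1.571]
contact_force: [-2.4, 1.0, 8.8]
grip_width: 44.0
finger_force: 30.0
```

Call:
step_arm(series="-0.4 0 0 0 0 0 0;-0.4 0 0 0 0 0 0;-0.4 0 0 0 0 0 0;-0.4 0 0 0 0 0 0;-0.4 0 0 0 0 0 0")

```text
time: 12.6
tool_pos: [626.2, 55.5, 66.0]
tcp_rot: [-3.141, -0.0, 1.571]
contact_force: [0.1, -0.4, -0.3]
grip_width: 64.1
finger_force: 0.0
```

Call:
step_arm(series="-0.4 0 0 -0.1 0 0 0;-0.4 0 0 -0.4 0 0 0;-0.4 0 0 -0.7 0 0 0;-0.4 0 0 -1 0 0 0;-0.4 0 0 -1 0 0 0")

```text
time: 13.1
tool_pos: [628.4, 55.5, 150.6]
tcp_rot: [3.134, 0.0, 1.571]
contact_force: [0.9, -0.5, -0.8]
grip_width: 64.1
finger_force: 0.0
```

Call:
step_arm(series="0.5 0 -0.3 -0.3 0 0 0;1 0 -0.6 -0.3 0 0 0;1 0 -1 -0.3 0 0 0;1 0 -1 -0.3 0 0 0")

```text
time: 13.5
tool_pos: [542.2, 55.8, 169.6]
tcp_rot: [-3.137, -0.0, 1.571]
contact_force: [-0.5, -0.5, 0.7]
grip_width: 37.0
finger_force: 0.0
```

Call:
step_arm(series="1 -0.5 -0.4 0 0 0 0;1 -1 -0.8 0 0 0 0;1 -1 -1 0 0 0 0;1 -1 -1 0 0 0 0")

```text
time: 13.9
tool_pos: [464.7, -25.4, 170.1]
tcp_rot: [-3.14, -0.0, 1.568]
contact_force: [0.5, 0.5, -0.1]
grip_width: 4.8
finger_force: 0.0
```

```bash
python3 - <<'E'
from h import *
np.set_printoptions(precision=1,suppress=True)
o=readout.get_obs();c=vision.capture("top");P=cloud(c);c2=vision.capture("scene")
print(o["tool_pos"],o["tcp_rot"],o["grip_width"])
a=cv2.resize(c["frame"][110:240,175:305],(390,390));b=cv2.resize(c2["frame"][130:260,200:330],(390,390));save("place.png",np.hstack([a,b]))
for cc in((626,56),(630,-3)):
    for Q in(P,cloud(c2)):
        m=(np.hypot(Q[...,0]-cc[0],Q[...,1]-cc[1])<35)&(abs(Q[...,2]-115)<7);q=Q[m];print(len(q),np.median(q,0))
m=(abs(P[...,2]-84)<5)&(P[...,0]>460)&(P[...,0]<545)&(P[...,1]<75)&(P[...,1]>-62);g=P[m]
print('gate',len(g),np.polyfit(g[:,1],g[:,0],1))
E
```

```text
[464.7 -25.4 170.1] [-3.1 -0.   1.6] 4.760042224782518
273 [624.1  54.3 115.2]
14 [635.8  39.8 113.9]
278 [629.4  -3.5 117.5]
210 [629.8  -4.  116.5]Traceback (most recent call last):
  File "<stdin>", line 10, in <module>
    raise TypeError("expected non-empty vector for x")
TypeError: expected non-empty vector for x
```

View pics/place.png

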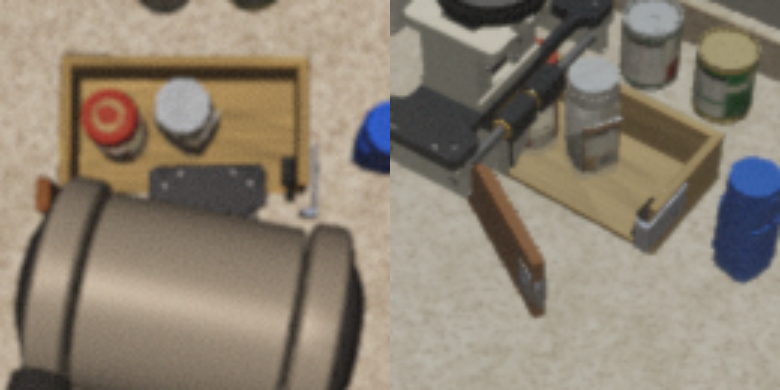

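The red jar stands upright in the rack at (624,54), left of the white-capped jar at (630,-3). Next is the gate: fingers shut, going down in front of the push point.

Call:
step_arm(series="1 0.17 -0.31 0 0 0 0.0043;1 0.17 -0.31 0 0 0 0.0043;1 0.17 -0.31 0.3 0 0 0.0043;1 0.17 -0.31 0.6 0 0 0.0043;1 0.17 -0.31 1 0 0 0.0043;1 0.17 -0.31 1 0 0 0.0043")

```text
time: 14.6
tool_pos: [440.4, -10.1, 87.3]
tcp_rot: [-3.136, -0.001, 1.545]
contact_force: [-0.4, -0.3, -0.8]
grip_width: 0.6
finger_force: 0.0
```

Call:
step_arm(series="1 0 0 0.15 0 0 0;1 0 0 0.325 0 0 0;1 0 0 0.325 0 0 0;1 0 0 0.325 0 0 0")

```text
time: 15.0
tool_pos: [442.5, -10.8, 65.1]
tcp_rot: [3.14, 0.0, 1.544]
contact_force: [0.2, 0.3, 0.2]
grip_width: 0.3
finger_force: 0.0
```

Call:
step_arm(series="1 -0.011 0.03 0 0 0 0;1 -0.022 0.06 0 0 0 0;1 -0.033 0.09 0 0 0 0;1 -0.045 0.125 0 0 0 0;1 -0.056 0.155 0 0 0 0;1 -0.067 0.187 0 0 0 0;1 -0.078 0.218 0 0 0 0;1 -0.09 0.25 0 0 0 0;1 -0.1 0.28 0 0 0 0;1 -0.112 0.312 0 0 0 0")

```text
time: 16.0
tool_pos: [466.2, -20.6, 64.2]
tcp_rot: [-3.141, -0.0, 1.544]
contact_force: [-0.1, 0.1, 0.3]
grip_width: 0.5
finger_force: 0.2
```

Call:
step_arm(series="1 -0.011 0.03 0 0 0 0;1 -0.022 0.06 0 0 0 0;1 -0.033 0.09 0 0 0 0;1 -0.045 0.125 0 0 0 0;1 -0.056 0.155 0 0 0 0;1 -0.067 0.187 0 0 0 0;1 -0.078 0.218 0 0 0 0;1 -0.09 0.25 0 0 0 0;1 -0.1 0.28 0 0 0 0;1 -0.112 0.312 0 0 0 0")

```text
time: 17.0
tool_pos: [491.0, -30.2, 64.2]
tcp_rot: [-3.142, -0.0, 1.544]
contact_force: [0.2, 0.5, 0.1]
grip_width: -0.1
finger_force: 0.2
```

```bash
python3 - <<'E'
from h import *
np.set_printoptions(precision=1,suppress=True)
c=vision.capture("scene")
for k,z in(("gate_end",50),("gate_push",62)):
    for d in models.pinpoint(c,k)[:2]: print(k,d["p"],atz(c,d["position"],z))
P=cloud(c)
m=(abs(P[...,2]-82)<9)&(P[...,0]>440)&(P[...,0]<560)&(P[...,1]<90)&(P[...,1]>-95);g=P[m]
print(len(g),g[g[:,1].argsort()][::max(1,len(g)//15)])
save("g1.png",cv2.resize(c["frame"][150:250,200:340],(700,500)))
E
```

```text
gate_push 0.79 [511.1 -33.7  62. ]
148 [[506.1 -83.5  84.9]
 [501.8 -80.8  80.1]
 [505.4 -78.3  85.9]
 [498.1 -74.7  83.4]
 [503.7 -71.   86.4]
 [509.5 -67.2  85.5]
 [502.1 -63.7  75.6]
 [503.7 -59.8  78.9]
 [504.6 -56.3  86.7]
 [505.6 -52.7  87.1]
 [508.6 -47.9  81. ]
 [509.2 -44.6  82. ]
 [500.4 -41.8  73.9]
 [509.8 -41.3  75.5]
 [480.8 -40.9  85.5]
 [482.1 -39.9  79.8]
 [475.3 -30.2  80.1]]
```

View pics/g1.png

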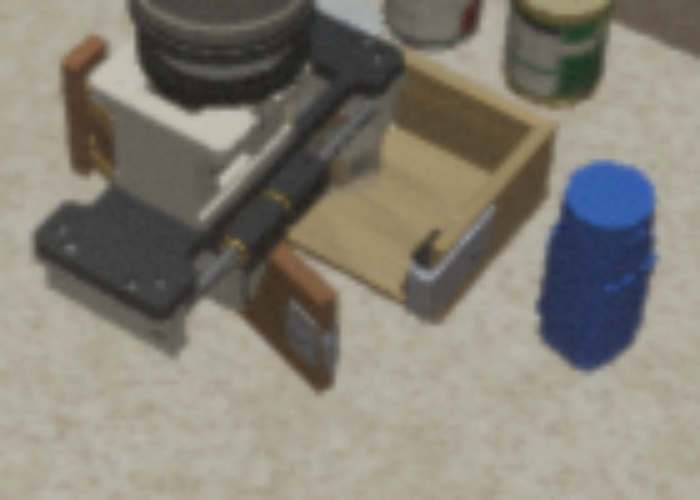

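The gate is following the finger and is at about 0.27 rad. I'll carry on more slowly.

Call:
step_arm(series="1 -0.005 0.0156 0 0 0 0;1 -0.01 0.031 0 0 0 0;1 -0.015 0.047 0 0 0 0;1 -0.02 0.062 0 0 0 0;1 -0.025 0.078 0 0 0 0;1 -0.03 0.094 0 0 0 0;1 -0.035 0.11 0 0 0 0;1 -0.038 0.125 0 0 0 0;1 -0.041 0.137 0 0 0 0;1 -0.044 0.15 0 0 0 0;1 -0.047 0.162 0 0 0 0;1 -0.05 0.175 0 0 0 0;1 -0.05 0.175 0 0 0 0")

```text
time: 18.45
tool_pos: [504.9, -34.6, 64.3]
tcp_rot: [3.141, -0.0, 1.544]
contact_force: [-0.9, -0.1, -0.6]
grip_width: 0.4
finger_force: 0.0
```

Call:
step_arm(series="1 -0.003 0.01 0 0 0 0;1 -0.005 0.02 0 0 0 0;1 -0.007 0.03 0 0 0 0;1 -0.009 0.04 0 0 0 0;1 -0.011 0.05 0 0 0 0;1 -0.011 0.05 0 0 0 0")

```text
time: 19.05
tool_pos: [508.9, -35.6, 64.3]
tcp_rot: [3.141, -0.0, 1.544]
contact_force: [0.1, 0.3, -0.6]
grip_width: 0.2
finger_force: 0.0
```

Call:
step_arm(series="1 -0.003 0.01 0 0 0 0;1 -0.005 0.02 0 0 0 0;1 -0.007 0.03 0 0 0 0;1 -0.009 0.04 0 0 0 0;1 -0.01 0.05 0 0 0 0")

```text
time: 19.55
tool_pos: [512.8, -36.5, 64.2]
tcp_rot: [3.142, -0.0, 1.544]
contact_force: [-0.6, 0.3, -0.1]
grip_width: 0.6
finger_force: 0.1
```

Call:
step_arm(series="1 -0.002 0.01 0 0 0 0;1 -0.004 0.02 0 0 0 0;1 -0.006 0.03 0 0 0 0")

```text
time: 19.85
tool_pos: [515.1, -37.0, 64.2]
tcp_rot: [-3.142, -0.0, 1.544]
contact_force: [-0.3, -0.6, 0.7]
grip_width: 0.2
finger_force: 0.1
```

Call:
step_arm(series="1 -0.002 0.01 0 0 0 0;1 -0.003 0.02 0 0 0 0;1 -0.003 0.02 0 0 0 0")

```text
time: 20.15
tool_pos: [516.8, -37.3, 64.2]
tcp_rot: [3.141, -0.0, 1.544]
contact_force: [0.9, 0.1, 0.0]
grip_width: 0.3
finger_force: 0.0
```

Call:
step_arm(series="1 -0.002 0.01 0 0 0 0;1 -0.003 0.02 0 0 0 0;1 -0.003 0.02 0 0 0 0")

```text
time: 20.45
tool_pos: [518.4, -37.6, 64.3]
tcp_rot: [3.141, -0.0, 1.544]
contact_force: [0.5, -0.7, -0.0]
grip_width: 0.0
finger_force: 0.0
```

Call:
step_arm(series="1 -0.002 0.01 0 0 0 0;1 -0.003 0.02 0 0 0 0;1 -0.003 0.02 0 0 0 0")

```text
time: 20.75
tool_pos: [520.0, -37.8, 64.3]
tcp_rot: [3.141, -0.0, 1.544]
contact_force: [0.0, 0.4, 0.1]
grip_width: 0.3
finger_force: 0.0
```

Call:
step_arm(series="1 -0.002 0.01 0 0 0 0;1 -0.003 0.02 0 0 0 0;1 -0.003 0.02 0 0 0 0")

```text
time: 21.05
tool_pos: [521.6, -38.1, 64.2]
tcp_rot: [3.141, -0.0, 1.544]
contact_force: [-0.0, -0.1, -0.3]
grip_width: 0.5
finger_force: 0.0
```

Call:
step_arm(series="1 -0.002 0.01 0 0 0 0;1 -0.003 0.02 0 0 0 0;1 -0.003 0.02 0 0 0 0")

```text
time: 21.35
tool_pos: [523.2, -38.4, 64.2]
tcp_rot: [3.141, -0.0, 1.544]
contact_force: [-0.0, -1.0, 0.3]
grip_width: 0.1
finger_force: 0.0
```

Call:
step_arm(series="1 -0.002 0.01 0 0 0 0;1 -0.003 0.02 0 0 0 0;1 -0.003 0.02 0 0 0 0")

```text
time: 21.65
tool_pos: [524.8, -38.7, 64.2]
tcp_rot: [3.141, -0.0, 1.544]
contact_force: [-0.3, 0.2, -0.0]
grip_width: 0.4
finger_force: 0.0
```

Call:
step_arm(series="1 -0.002 0.01 0 0 0 0;1 -0.003 0.02 0 0 0 0;1 -0.003 0.02 0 0 0 0")

```text
time: 21.95
tool_pos: [526.3, -39.0, 64.2]
tcp_rot: [3.141, -0.0, 1.544]
contact_force: [0.1, 0.5, 0.3]
grip_width: 0.6
finger_force: 0.0
```

Call:
step_arm(series="1 -0.002 0.01 0 0 0 0;1 -0.003 0.02 0 0 0 0;1 -0.003 0.02 0 0 0 0")

```text
time: 22.25
tool_pos: [527.9, -39.3, 64.2]
tcp_rot: [3.141, -0.0, 1.544]
contact_force: [-0.1, -0.7, -0.0]
grip_width: 0.6
finger_force: 0.0
```

Call:
step_arm(series="1 -0.001 0.01 0 0 0 0;1 -0.001 0.02 0 0 0 0;1 -0.001 0.02 0 0 0 0")

```text
time: 22.55
tool_pos: [528.9, -39.3, 64.2]
tcp_rot: [-3.14, -0.0, 1.544]
contact_force: [-3.2, 0.2, 1.3]
grip_width: 0.8
finger_force: 1.4
```

Call:
step_arm(series="1 -0.001 0.01 0 0 0 0;1 -0.001 0.02 0 0 0 0;1 -0.001 0.02 0 0 0 0")

```text
time: 22.85
tool_pos: [529.6, -39.4, 64.1]
tcp_rot: [-3.138, -0.0, 1.544]
contact_force: [-7.5, -0.3, 5.1]
grip_width: 0.0
finger_force: 3.5
```

```bash
python3 - <<'E'
from h import *
c=vision.capture("scene");save("g2.png",cv2.resize(c["frame"][150:250,200:340],(700,500)))
E
```

```text
(no output)
```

View pics/g2.png

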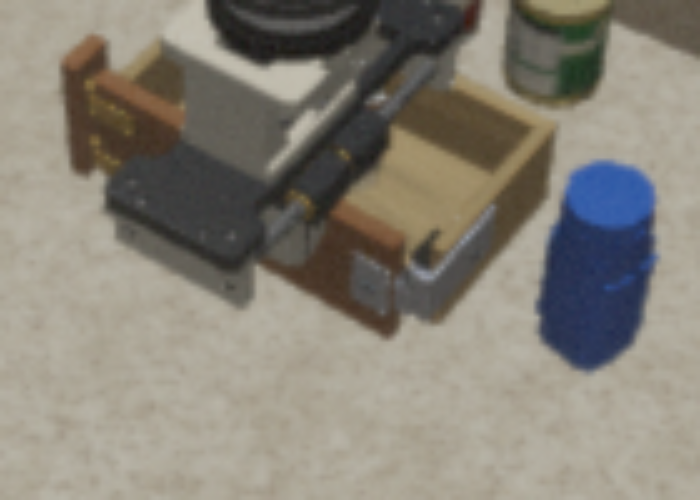

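The tongue is on the strike and the push is building, so I'll use small steps.

Call:
step_arm(series="1 0 0.005 0 0 0 0;1 0 0.01 0 0 0 0;1 0 0.01 0 0 0 0")

```text
time: 23.2
tool_pos: [530.1, -39.4, 64.1]
tcp_rot: [-3.138, -0.0, 1.544]
contact_force: [-7.3, -0.0, 5.9]
grip_width: 0.2
finger_force: 4.1
```

Call:
step_arm(series="1 0 0 -0.004 0 0 0;1 0 0.005 -0.007 0 0 0;1 0 0.01 -0.008 0 0 0;1 0 0.01 -0.008 0 0 0")

```text
time: 23.6
tool_pos: [530.2, -39.4, 64.2]
tcp_rot: [-3.136, -0.0, 1.544]
contact_force: [-8.0, -1.1, 2.3]
grip_width: 0.0
finger_force: 4.2
```

Call:
step_arm(series="1 0 0.005 -0.003 0 0 0;1 0 0.01 -0.005 0 0 0;1 0 0.01 -0.005 0 0 0")

```text
time: 23.9
tool_pos: [530.6, -39.4, 64.3]
tcp_rot: [-3.135, -0.001, 1.544]
contact_force: [-8.8, -1.6, 1.3]
grip_width: 0.4
finger_force: 4.5
```

Call:
step_arm(series="1 0 0.004 -0.002 0 0 0;1 0 0.008 -0.003 0 0 0;1 0 0.008 -0.003 0 0 0")

```text
time: 24.2
tool_pos: [530.9, -39.4, 64.3]
tcp_rot: [-3.134, -0.001, 1.544]
contact_force: [-9.7, -2.1, 0.4]
grip_width: 0.4
finger_force: 4.7
```

Call:
step_arm(series="1 0 0.005 0 0 0 0;1 0 0.01 0 0 0 0;1 0 0.01 0 0 0 0")

```text
time: 24.5
tool_pos: [531.5, -39.5, 64.4]
tcp_rot: [-3.134, -0.001, 1.544]
contact_force: [-10.1, -1.4, 0.7]
grip_width: 0.7
finger_force: 5.1
```

Call:
step_arm(series="1 0 0.005 0 0 0 0;1 0 0.01 0 0 0 0;1 0 0.01 0 0 0 0")

```text
time: 24.8
tool_pos: [532.0, -39.5, 64.3]
tcp_rot: [-3.133, -0.0, 1.544]
contact_force: [-11.4, -2.0, 2.0]
grip_width: 0.4
finger_force: 5.5
```

Call:
step_arm(series="1 0 0.004 -0.001 0 0 0;1 0 0.008 -0.002 0 0 0;1 0 0.008 -0.002 0 0 0")

```text
time: 25.1
tool_pos: [532.3, -39.5, 64.4]
tcp_rot: [-3.132, -0.001, 1.544]
contact_force: [-10.8, -1.8, 1.0]
grip_width: 0.8
finger_force: 5.9
```

Call:
step_arm(series="1 0 0.004 -0.001 0 0 0;1 0 0.008 -0.002 0 0 0;1 0 0.008 -0.002 0 0 0")

```text
time: 25.4
tool_pos: [532.7, -39.6, 64.3]
tcp_rot: [-3.132, -0.001, 1.544]
contact_force: [-12.6, -2.3, 0.7]
grip_width: 0.7
finger_force: 6.1
```

Call:
step_arm(series="1 0 0.004 0 0 0 0;1 0 0.007 0 0 0 0;1 0 0.007 0 0 0 0")

```text
time: 25.7
tool_pos: [533.1, -39.6, 64.4]
tcp_rot: [-3.131, -0.001, 1.544]
contact_force: [-13.3, -2.2, 1.8]
grip_width: 0.3
finger_force: 6.5
```

Call:
step_arm(series="1 0 0.004 0 0 0 0;1 0 0.007 0 0 0 0;1 0 0.007 0 0 0 0")

```text
time: 26.0
tool_pos: [535.4, -39.7, 64.6]
tcp_rot: [-3.136, -0.0, 1.544]
contact_force: [0.6, -0.3, -0.0]
grip_width: 0.3
finger_force: 0.0
```

The force dropped to zero and the tool jumped 2.3 mm, so it has snapped. I'll back off and check.

Call:
step_arm(series="1 0 -0.03 0 0 0 0;1 0 -0.1 0 0 0 0;1 0 -0.3 0 0 0 0;1 0 -0.6 0 0 0 0;1 0 -1 0 0 0 0;1 0 -1 0 0 0 0")

```text
time: 26.6
tool_pos: [454.1, -36.7, 65.6]
tcp_rot: [-3.138, -0.001, 1.544]
contact_force: [-0.0, -0.3, -0.1]
grip_width: 0.1
finger_force: 0.0
```

Call:
step_arm(series="1 0 0 -0.3 0 0 0;1 0 0 -0.7 0 0 0;1 0 0 -1 0 0 0;1 0 0 -1 0 0 0")

```text
time: 27.0
tool_pos: [460.9, -38.1, 149.3]
tcp_rot: [3.133, 0.002, 1.544]
contact_force: [-0.4, -0.0, -0.8]
grip_width: 0.2
finger_force: 0.0
```

Call:
step_arm(series="1 0.3 -0.3 -0.3 0 0 0;1 0.6 -0.4 -0.7 0 0 0;1 1 -0.4 -1 0 0 0;1 1 -0.4 -1 0 0 0")

```text
time: 27.4
tool_pos: [429.9, 45.8, 228.5]
tcp_rot: [3.135, -0.001, 1.547]
contact_force: [0.0, -0.3, 0.1]
grip_width: 0.5
finger_force: 0.0
```

```bash
python3 - <<'E'
from h import *
np.set_printoptions(precision=3,suppress=True)
c=vision.capture("scene");t=vision.capture("top");save("end.png",np.hstack([cv2.resize(x,(400,400)) for x in(c["frame"][130:270,190:330],t["frame"][110:240,175:305])]))
for q in(c,t):
    P=cloud(q)
    m=(abs(P[...,2]-84)<5)&(P[...,0]>535)&(P[...,0]<580)&(P[...,1]<90)&(P[...,1]>-95);g=P[m]
    if len(g)>5: k=np.polyfit(g[:,1],g[:,0],1);print(len(g),k,'theta',np.arctan(k[0])-.027)
print(readout.get_obs()["contact_force"],readout.get_obs()["time"])
E
```

```text
358 [  0.006 560.363] theta -0.02063548435554789
363 [  0.005 558.68 ] theta -0.02175219726453587
[-0.743 -0.317 -0.468] 27.5
```

View pics/end.png

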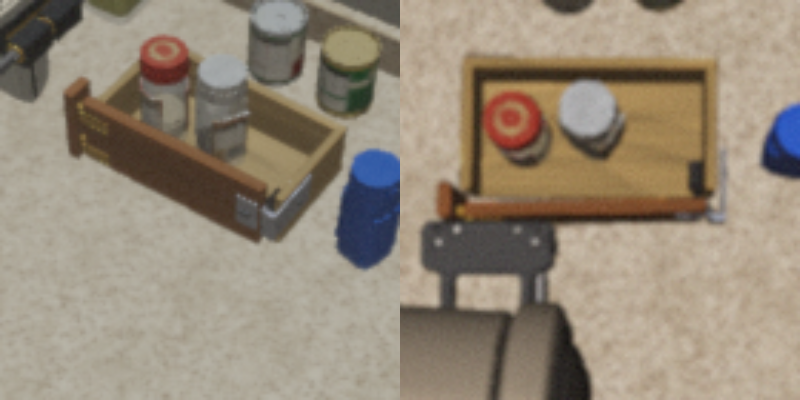

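The gate sits flush at about -0.02 rad and stays there with the robot away. Both jars stand upright in the rack.

```bash
python3 -c "
from plant import order
print(order.close_job())"
```

```text
the job is handed in; nothing more can be done
None
```

I stood the red-capped jar upright in the rack beside the white-capped one, pushed the gate gently until its latch snapped (about 13.6 N at most in the force readings between pushes), saw it stay shut once the arm had backed away, and handed the job in after about 27.5 s.

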